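Unclamp a lantern mould and hold it up

TASK

Wind the handwheel of the clamp stand counter-clockwise (seen from above) until the clamp slide is fully back against its stop, with the lantern mould still sitting in the stand. Then take the mould by the round handle on its top, lift it straight up until its foot is about 9 cm above the stand's plate, and finish there: the program ends while still holding the mould upright and still in the air, over its socket. Leave everything else on the table where it is.

Things in the scene. Friction and masses are not known exactly. Their poses are not given: they have to be found in the camera images.
- stand: Clamp stand, fixed to the table: a plywood plate 170 (x) x 430 (y) x 20 mm, carrying along its y axis the socket (at y = +130 mm), the steel clamp slide, two dark stop posts joined by a bridge (at y = -38 mm) and a grey gear housing with the handwheel (at y = -120 mm). Origin: centre of the plate's underside, on the table. The stand's yaw varies by about 20 degrees either way.
- socket (a point): Centre of the socket floor (the top of the plate, 20 mm above the table), where the centre of the mould's foot sits. The socket is a dark steel ring 102 mm inside, 10 mm tall; the foot is 96 mm across.
- mould: Pale wooden lantern mould in the stand, 208 mm tall, 0.37 to 0.7 kg. Origin: centre of its foot's underside; z is its axis, upright. Foot disc 96 mm across and 14 mm thick; neck 42 mm across up to 42 mm; dark toothed discs; ten curved ribs bulging to 120 mm across at 110 mm height; on top, from 166 to 208 mm, a plain round upright handle 28 mm across, the place to grip. A smaller, browner mould of the same kind standing on the table is not part of the job.
- wheel_center (a point): Centre of the handwheel's upper face, on its vertical axis, 97 mm above the table. The wheel is 117 mm across and 12 mm thick, dark steel with three spokes; its hub stands 2 mm proud.
- crank_top (a point): Top centre of the handwheel's crank handle, 150 mm above the table: an upright black handle 21 mm across and 52 mm tall, 46 mm from the wheel's axis, that spins freely on its pin, so that it can be held in the fingers while being carried round in a circle.
- wheel (a joint): Handwheel angle in rad, 0 (clamp fully over the mould's foot) to 10.0 (slide at its stop), growing counter-clockwise seen from above. It starts between 0 and 2.5, so 1.2 to 1.6 turns are needed. It is geared to the slide, 4.5 mm per rad, takes about 1.5 to 3 N at the crank handle, and stays where it is left.
- clamp (a joint): Travel of the clamp slide in m: 0 with its tip well over the mould's foot, 0.045 when the broad steel collar on it touches the two stop posts. The mould cannot be lifted until the slide is back.
- clamp_tip (a point): Upper edge of the clamp slide's tip, on its midline: a steel bar 30 mm wide and 12 mm thick, 49 mm above the table to its top, pointing at the mould's neck just above its foot. It moves away from the mould as the wheel winds.
Mind the look-alikes: they are no part of the job. What is shaped like the mould but orange or red is not meant.

How it is judged (in metres and radians):
On the way, in this order (a step that is already met when the one before it is completed fails the run):
1. the clamp slide is back at its stop while the mould still sits in its socket (value of joint clamp above 0.0433 m and z of mould in the frame of socket below 0.008 m and horizontal distance between mould and socket below 0.008 m), for 0.2 s.
2. the mould is lifted clear of the stand in the fingers (z of mould in the frame of socket above 0.04 m and contact force between mould and the fingers above 1 N), for 0.2 s.
At the end, for the whole second after the job is handed in: The clamp slide is within 1.7 mm of its stop; the fingers hold the mould with its foot 60 to 130 mm above the socket floor, within 50 mm of the socket's centre sideways, its axis within 5 degrees of upright, moving slower than 30 mm/s and 0.25 rad/s, not touching the stand (value of joint clamp above 0.0433 m and z of mould in the frame of socket between 0.06 and 0.13 m and horizontal distance between mould and socket below 0.05 m and angle between mould's own z axis and vertical below 0.09 rad and linear speed of mould below 0.03 m/s and angular speed of mould below 0.25 rad/s and contact force between mould and the fingers above 1 N and contact force between mould and stand below 0.1 N); the arm keeps its last pose, push and grip.
It fails at once if a bystander is moved by more than 25 mm or knocked over (distance of any of small_mould, paste_bowl, brush, hoop, jar, mallet, end_disc from where it was at the start of the episode above 0.025 m or angle between any of small_mould, paste_bowl, hoop, jar, end_disc's own z axis and vertical above 0.5 rad).
It fails at once if the mould is tipped by more than 20 degrees (angle between mould's own z axis and vertical above 0.35 rad).
It also fails if it takes over 64 s, if anything falls off the work surface, if the arm or the gripper's body presses on something with over 40 N, if the wrist force passes 120 N, or if a joint passes its speed limit or range.

ROBOT

A 7-joint arm with a two-finger parallel gripper is mounted at the origin on the work surface. World frame = base frame: x ahead of the robot, y to its left, z up, the work surface at z = 0. Lengths are in mm, angles in rad, forces in N, time in s.
With the tool pointing down it reaches from about 400 to 875 mm from the base axis. Payload 4.4 kg.
Tool frame: the origin (TCP) lies at the very end of the fingers, on their centre line; the grasp point (between the pads) lies 19 mm behind it (ctrl.grip_depth is the distance from the TCP to the grasp point, in mm); z points along the fingers, x is the direction in which the jaws open and shut, and the axes are right-handed (so a half turn about z gives the same grasp; the last joint's range is limited). The gripper opens to 85 mm and grips with 20 to 120 N. Pads are 22 mm wide; open, the fingers measure 114 mm over their backs; the gripper's body (76 mm by 85 mm) begins 54 mm behind the grasp point. The pads swing forward as they close: fully open they stand 13 mm farther back than shut.
Start: joints at [-1.365, 0.628, 0.038, 1.517, -0.027, 0.996, -0.02], TCP at [174.478, 626.159, 231.313] pointing down, gripper open.
Joint ranges: [-3.06, 3.06], [-0.37, 2.12], [-1.25, 1.32], [0.18, 2.47], [-1.1, 4.24], [0.23, 1.98], [-2.94, 2.94]. Speed limits (rad/s): [2.57, 2.57, 3.14, 3.14, 3.14, 3.14, 3.14].

INTERFACE

Orientations are given as [roll, pitch, yaw] about the fixed x, y, z axes, in that order (R = Rz(yaw) Ry(pitch) Rx(roll)).
In Python, from cell import ctrl gives the robot as it stands.
- The arm moves only by the shell command python3 -m creep 'ROWS'. ROWS is JSON, a list of rows, each an object with "hand": the opening, from 0 (shut) to 1 (fully open); "travel": the shift along the tool's x, y, z in cm, a list of three; "angular": the turn, a rotation vector about the tool's x, y, z in degrees, a list of three. In form: [{"hand": hand, "travel": [tx, ty, tz], "angular": [rx, ry, rz]}, ...]. A call has 1 to 20 rows; each row is the pose to reach, as a shift and turn from the pose measured when the call began, along the tool's axes at that moment; what a row does not reach only later rows make up. A row lasts 1/10 s, in which the tool goes at most 50 mm and 8.59 degrees, less where a joint would pass 70% of its speed; a pose out of reach is approached as far as the arm can. A call with a gripper value outside its range is refused whole. The fingers move at their own pace and stop on an object; the grip force is fixed at half the most. Time passes only in rows, so rows that repeat a pose let the fingers close. It gives the time, the measured TCP pose, the force and the opening at its end, in the units of the state.
- ctrl.read_state(): the state, without advancing time (a new reading comes with each control period).
- ctrl.get_image(name): name is "scene" or "top" or "wrist"; returns a dict with "frame" (400x640x3 uint8, red, green, blue), "fx", "fy", "cx", "cy" (pixels), "origin" and "orientation" of the camera in the world. Camera axes: x right, y down, z forward; pixel columns grow to the right and rows downward; lengths in mm; the calibration is good to about 2 mm. The wrist camera is an equidistant fisheye: a pixel r from the principal point sees the ray r / f radians off the axis. A picture is of the moment at which its call begins. There is no depth.
- ctrl.finish_job(): hands the job in, once; it reports no verdict.
Trained networks look in the newest picture that a camera, given by its name, has taken for a name from the list of things; names that differ only in an ending like _2 or _b are one class to them, and where a whole thing is asked for, a point or a joint stands for the part that bears it (a point fixed in the world has none). Each returns a list of dicts, best first, with "confidence" (0 to 1); they miss things now and then, are a little off and sometimes report something else, mostly with a low value. They report only what shows in the picture. A call takes as long as a camera call. They do not tell look-alikes from the thing itself.
- ctrl.regions_of(camera, thing): "region" (400x640 bool, what is visible of it).
- ctrl.spot_point(camera, thing): "at" ([x, y, z] in mm, in world coordinates, good to about 4 mm: a listed point, or the origin of a listed thing).
The state is a dict: "clock": time; "qpos": joint angles; "qd": joint speeds; "tau": joint torques, N m; "eef_pos": TCP position; "tool_rot": TCP orientation; "force": force on the tool from outside, world axes, zero at the start; "torque": the same for the moment, N m; "width": finger opening in mm.
Only numpy, scipy, OpenCV 4.12 (cv2) and the standard library are available. Lean on these libraries where they do the work, as an engineer would, in place of code of your own. Each camera call takes 0.05 s, during which the arm holds its last target. There are 200 camera calls.

## Working session

There is one attempt and no reset: what is moved stays moved. The work goes in short steps, Python scripts to look and compute and a shell command to move; the robot and the scene stay as the last step left them, time stands still between calls to the robot, and variables do not carry over. Pictures are saved under pics/ and viewed, about 8 in all and at most 12, crops included, and the job is handed in when it is done.

```bash
mkdir -p pics; ls; cat > h.py <<'E'
import numpy as np, cv2
from cell import ctrl
from scipy.spatial.transform import Rotation as R
def snap(cam,fn=None,crop=None,scale=1):
    im=ctrl.get_image(cam); f=im["frame"][:,:,::-1].copy()
    if crop: x0,y0,x1,y1=crop; f=f[y0:y1,x0:x1]
    if scale!=1: f=cv2.resize(f,None,fx=scale,fy=scale,interpolation=cv2.INTER_CUBIC)
    if fn: cv2.imwrite("pics/"+fn,f)
    return im
def camR(im):
    o=np.array(im["orientation"],float)
    return o if o.shape==(3,3) else R.from_euler('xyz',o).as_matrix()
def proj(im,p):
    c=camR(im).T@(np.array(p,float)-np.array(im["origin"]))
    return im["fx"]*c[0]/c[2]+im["cx"], im["fy"]*c[1]/c[2]+im["cy"]
def ray(im,u,v,z):
    d=camR(im)@np.array([(u-im["cx"])/im["fx"],(v-im["cy"])/im["fy"],1]); o=np.array(im["origin"])
    return o+d*(z-o[2])/d[2]
E
python3 - <<'E'
from h import *
s=ctrl.read_state(); print({k:np.round(v,3).tolist() for k,v in s.items()})
for c in("scene","top"):
    im=snap(c,c+"1.png"); print(c,im["origin"],im["orientation"],im["fx"])
    for t in("stand","socket","mould","wheel_center","crank_top","clamp_tip"):
        for d in ctrl.spot_point(c,t)[:3]:
            print(t,np.round(d["at"],1),round(d["confidence"],2),np.round(proj(im,d["at"])))
E
```

```text
pics
{'clock': 0.0, 'qpos': [-1.365, 0.629, 0.038, 1.518, -0.027, 0.996, -0.02], 'qd': [0.003, -0.002, -0.001, -0.0, -0.001, 0.002, 0.001], 'tau': [-0.0, -56.341, 1.227, -19.343, 0.011, 0.011, -0.0], 'eef_pos': [174.296, 625.536, 230.378], 'tool_rot': [3.142, 0.002, 1.299], 'force': [0.562, 0.004, -0.145], 'torque': [-0.002, -0.018, 0.03], 'width': 85.386}
scene [886.5111785  647.47808847 553.95814828] [-2.09377325 -0.02517704  2.46212098] 370.48668897354645
stand [549.1  18.    1.6] 0.87 [260. 248.]
socket [534.2 148.5  24.2] 0.32 [297. 267.]
mould [176.3 338.2  -0. ] 0.92 [468. 256.]
mould [534.9 152.3  22.7] 0.91 [298. 269.]
mould [316.3 229.6   2.2] 0.83 [393. 255.]
wheel_center [562.6 -98.   97.1] 0.79 [229. 195.]
crank_top [522.6 -77.8 147.9] 0.65 [246. 175.]
clamp_tip [537.  114.   50.6] 0.72 [287. 250.]
clamp_tip [ 5.514e+02  1.770e+01 -3.000e-01] 0.59 [260. 249.]
top [ 216.20849945   77.96533744 1172.80048568] [-2.92563792  0.00561442 -1.45302053] 435.4652961787727
stand [548.2  23.4   4.1] 0.91 [356. 177.]
socket [536.9 149.5  21.3] 0.81 [310. 174.]
mould [ 3.179e+02  2.295e+02 -2.000e-01] 0.94 [271. 250.]
mould [530.8 152.1  13.4] 0.61 [309. 176.]
mould [175.5 337.5  -2. ] 0.57 [223. 300.]
wheel_center [ 564.4 -101.5   99.6] 0.77 [408. 166.]
crank_top [527.8 -73.5 151.7] 0.89 [399. 173.]
crank_top [537.3 110.   46.4] 0.29 [324. 173.]
clamp_tip [537.  109.8  45.9] 0.64 [324. 173.]
```

View pics/scene1.png

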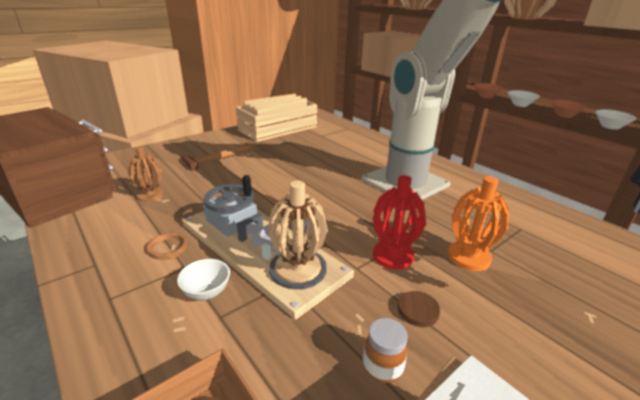

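View pics/top1.png

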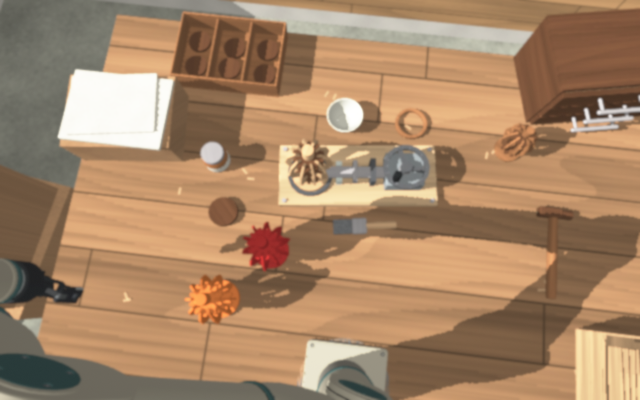

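Candidates for the mould (scene camera):
- Pale mould in the stand, (298,230).
- Red, (397,225).
- Orange, (480,225).
- Small brown one, (145,175).

I choose the pale one in the stand and will check it with a close crop, along with the crank at (247,185).

```bash
cat >> h.py <<'E'
def goto(p,yaw):
    "world target (TCP mm, tool down, yaw rad) -> travel cm, rotvec deg in present tool frame"
    s=ctrl.read_state(); R0=R.from_euler('xyz',s["tool_rot"]); R1=R.from_euler('xyz',[np.pi,0,yaw])
    print("travel",np.round(R0.inv().apply(np.array(p)-s["eef_pos"])/10,2),"ang",np.round((R0.inv()*R1).as_rotvec(degrees=True),2),"from",np.round(s["eef_pos"],1),np.round(s["tool_rot"],3),"t",s["clock"],"F",np.round(s["force"],1))
E
python3 - <<'E'
from h import *
im=snap("scene","crop1.png",(180,150,360,310),4)
goto([545,-88,330],-0.15)
E
```

```text
travel [-58.85  54.86  -9.87] ang [-0.   -0.   83.02] from [174.5 626.2 231.3] [-3.142 -0.     1.299] t 0.75 F [-0.6 -1.5 -0.7]
```

View pics/crop1.png

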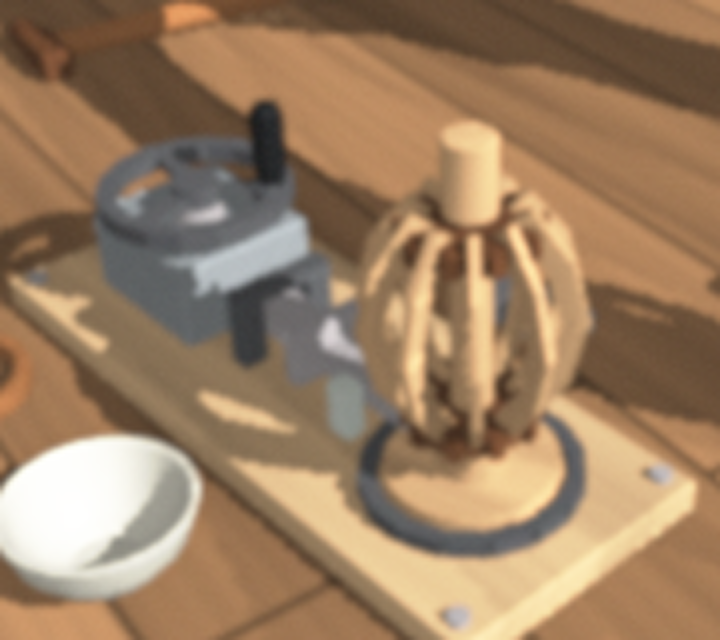

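The crop shows the pale mould in the socket ring with its handle at crop (470,170). The black crank handle is at (265,140), and the posts and bridge sit below wheel height. I'm moving above the wheel.

```bash
python3 -m creep '[{"hand":1,"travel":[0,0,-5],"angular":[0,0,0]},{"hand":1,"travel":[-2,2,-10],"angular":[0,0,4]},{"hand":1,"travel":[-5,5,-10],"angular":[0,0,9]},{"hand":1,"travel":[-8.5,8,-10],"angular":[0,0,14]},{"hand":1,"travel":[-12,11.2,-10],"angular":[0,0,19]},{"hand":1,"travel":[-15.5,14.5,-10],"angular":[0,0,24]},{"hand":1,"travel":[-19,17.8,-10],"angular":[0,0,29]},{"hand":1,"travel":[-22.5,21,-10],"angular":[0,0,34]},{"hand":1,"travel":[-26,24.2,-10],"angular":[0,0,39]},{"hand":1,"travel":[-29.5,27.5,-10],"angular":[0,0,44]},{"hand":1,"travel":[-33,30.7,-10],"angular":[0,0,49]},{"hand":1,"travel":[-36.5,34,-10],"angular":[0,0,54]},{"hand":1,"travel":[-40,37.3,-10],"angular":[0,0,59]},{"hand":1,"travel":[-43.5,40.5,-10],"angular":[0,0,64]},{"hand":1,"travel":[-47,43.8,-10],"angular":[0,0,69]},{"hand":1,"travel":[-50.5,47.1,-10],"angular":[0,0,74]},{"hand":1,"travel":[-54,50.3,-10],"angular":[0,0,79]},{"hand":1,"travel":[-57,53.1,-10],"angular":[0,0,83]},{"hand":1,"travel":[-58.85,54.86,-10],"angular":[0,0,83]},{"hand":1,"travel":[-58.85,54.86,-10],"angular":[0,0,83]}]'
python3 - <<'E'
from h import *
s=ctrl.read_state(); print(np.round(s["eef_pos"],1),np.round(s["tool_rot"],3),s["clock"])
for c in ("wrist","top","scene"):
    snap(c,"w1.png" if c=="wrist" else None)
    for t in("wheel_center","crank_top","clamp_tip","socket"):
        for d in ctrl.spot_point(c,t)[:2]: print(c,t,np.round(d["at"],1),round(d["confidence"],2))
E
```

```text
clock: 2.75
eef_pos: [545.8, -92.5, 331.4]
tool_rot: [3.139, -0.002, -0.156]
force: [-0.5, 0.4, 0.4]
width: 85.5
[545.8 -92.5 331.4] [ 3.139e+00 -2.000e-03 -1.560e-01] 2.75
wrist wheel_center [ 568.  -104.5   98.1] 0.91
wrist crank_top [528.5 -72.5 146.3] 0.61
wrist clamp_tip [538.  111.1  48. ] 0.82
top clamp_tip [539.  108.8  47.7] 0.69
top socket [534.6 148.6  17.8] 0.67
scene wheel_center [563.1 -95.2  98.3] 0.77
scene crank_top [538.  149.3  22.8] 0.67
scene crank_top [522.6 -78.1 151.7] 0.57
scene clamp_tip [535.7 113.7  53.4] 0.62
```

View pics/w1.png

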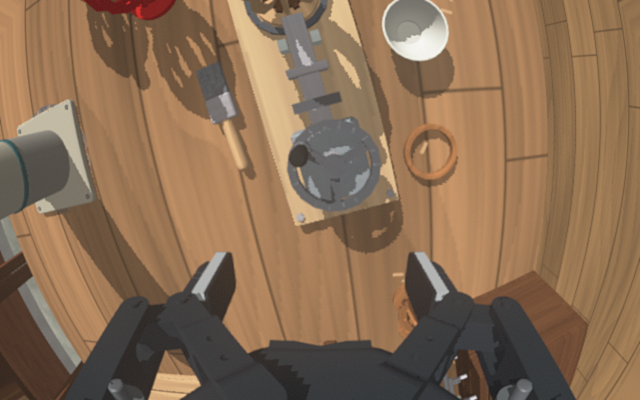

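The wrist view shows the wheel at (335,165) and the black crank at (299,157), which agrees with the estimates: wheel ≈(565,-101), crank ≈(526.5,-74.5), radius ≈46. I'm moving over the crank.

```bash
python3 - <<'E'
from h import *
goto([526.5,-74.5,185],-0.15)
E
```

```text
travel [-2.02 -1.06 14.63] ang [-0.    0.    0.03] from [544.9 -88.  331.3] [-3.142  0.    -0.15 ] t 3.5 F [-0.4 -0.4 -0.5]
```

```bash
python3 -m creep '[{"hand":1,"travel":[-2,-1.05,4],"angular":[0,0,0]},{"hand":1,"travel":[-2,-1.05,9],"angular":[0,0,0]},{"hand":1,"travel":[-2,-1.05,13],"angular":[0,0,0]},{"hand":1,"travel":[-2,-1.05,14.6],"angular":[0,0,0]},{"hand":1,"travel":[-2,-1.05,14.6],"angular":[0,0,0]},{"hand":1,"travel":[-2,-1.05,14.6],"angular":[0,0,0]}]'
python3 - <<'E'
from h import *
snap("wrist","w2.png")
for t in("wheel_center","crank_top"):
    for d in ctrl.spot_point("wrist",t)[:2]: print(t,np.round(d["at"],1),round(d["confidence"],2))
goto([526.5,-74.5,112],-0.15)
E
```

```text
clock: 4.1
eef_pos: [527.2, -74.9, 185.8]
tool_rot: [3.141, -0.001, -0.15]
force: [0.3, -1.1, 0.2]
width: 85.4
wheel_center [565.  -99.2  97.4] 0.62
crank_top [526.3 -70.5 146.4] 0.74
travel [-0.16 -0.01  7.48] ang [-0.02 -0.17  0.02] from [527.8 -74.9 186.8] [-3.141e+00 -3.000e-03 -1.500e-01] t 4.25 F [0.2 0.1 0. ]
```

View pics/w2.png

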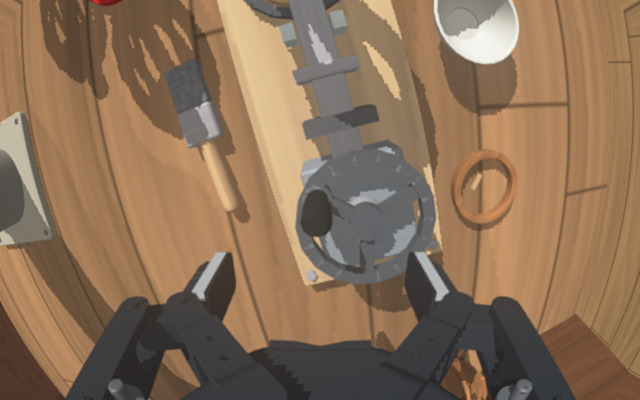

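The wrist view shows the crank at (317,205), midway between the fingertips (230..412). I'm going down and closing.

```bash
python3 -m creep '[{"hand":1,"travel":[-0.1,-0.1,4],"angular":[0,0,0]},{"hand":1,"travel":[-0.1,-0.1,7.4],"angular":[0,0,0]},{"hand":1,"travel":[-0.1,-0.1,7.4],"angular":[0,0,0]},{"hand":1,"travel":[-0.1,-0.1,7.4],"angular":[0,0,0]},{"hand":0,"travel":[-0.1,-0.1,7.4],"angular":[0,0,0]},{"hand":0,"travel":[-0.1,-0.1,7.4],"angular":[0,0,0]},{"hand":0,"travel":[-0.1,-0.1,7.4],"angular":[0,0,0]},{"hand":0,"travel":[-0.1,-0.1,7.4],"angular":[0,0,0]},{"hand":0,"travel":[-0.1,-0.1,7.4],"angular":[0,0,0]},{"hand":0,"travel":[-0.1,-0.1,7.4],"angular":[0,0,0]},{"hand":0,"travel":[-0.1,-0.1,7.4],"angular":[0,0,0]},{"hand":0,"travel":[-0.1,-0.1,7.4],"angular":[0,0,0]}]'
python3 - <<'E'
from h import *
snap("wrist","w3.png")
for c in("wrist","scene","top"):
  if c!="wrist": snap(c)
  for t in("wheel_center","crank_top","clamp_tip","socket"):
    for d in ctrl.spot_point(c,t)[:1]: print(c,t,np.round(d["at"],1),round(d["confidence"],2))
goto([526.5,-74.5,112],-0.15); print(ctrl.read_state()["width"])
E
```

```text
clock: 5.45
eef_pos: [526.5, -73.3, 113.3]
tool_rot: [-3.14, -0.002, -0.149]
force: [-2.8, 1.4, 6.3]
width: 19.2
wrist wheel_center [ 567.7 -101.    98. ] 0.87
wrist crank_top [526.5 -67.1 144.3] 0.61
scene wheel_center [562.7 -98.9  97.1] 0.98
scene crank_top [528.  -74.5 150.9] 0.56
scene clamp_tip [538.9 114.1  52.2] 0.7
travel [0.02 0.12 0.13] ang [-0.08 -0.1   0.03] from [526.5 -73.3 113.3] [-3.14e+00 -2.00e-03 -1.49e-01] t 6.2 F [-2.   1.4  7. ]
19.876123554589014
```

View pics/w3.png

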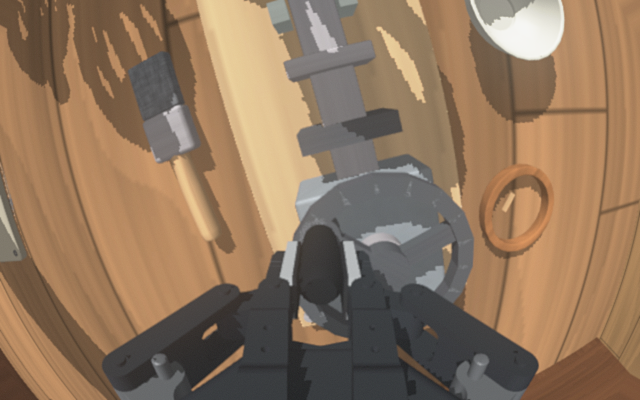

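The grip is on the crank (width ≈20 mm). Next I'll compute the circle table in the tool axes.

```bash
cat >> h.py <<'E'
def circ(C,step,n,r=46.,z=113.3,phi0=None):
    "rows (cm, present tool axes) carrying the crank about C, from its present angle"
    s=ctrl.read_state(); p=s["eef_pos"]; R0=R.from_euler('xyz',s["tool_rot"])
    if phi0 is None: phi0=np.degrees(np.arctan2(p[1]-C[1],p[0]-C[0]))
    print("phi0",round(phi0,1),"r now",round(np.hypot(p[0]-C[0],p[1]-C[1]),1),"F",np.round(s["force"],1),"t",s["clock"],"w",round(s["width"],1))
    for k in range(1,n+1):
        a=np.radians(phi0+k*step); q=np.array([C[0]+r*np.cos(a),C[1]+r*np.sin(a),z])
        print(k*step,np.round(R0.inv().apply(q-p)/10,2).tolist())
E
python3 - <<'E'
from h import *
circ([565,-99.5],15,6,r=46.5)
E
```

```text
phi0 145.7 r now 46.6 F [-2.   1.4  7. ] t 6.2 w 19.9
15 [-0.37, 1.16, 0.0]
30 [-0.44, 2.37, -0.0]
45 [-0.19, 3.56, -0.0]
60 [0.35, 4.64, -0.0]
75 [1.16, 5.55, -0.0]
90 [2.18, 6.21, -0.0]
```

```bash
python3 -m creep '[{"hand":0,"travel":[-0.22,0.57,0],"angular":[0,0,0]},{"hand":0,"travel":[-0.37,1.16,0],"angular":[0,0,0]},{"hand":0,"travel":[-0.44,1.76,0],"angular":[0,0,0]},{"hand":0,"travel":[-0.44,2.37,0],"angular":[0,0,0]},{"hand":0,"travel":[-0.35,2.97,0],"angular":[0,0,0]},{"hand":0,"travel":[-0.19,3.56,0],"angular":[0,0,0]}]'
python3 - <<'E'
from h import *
snap("top")
for t in("wheel_center","crank_top","clamp_tip"):
    for d in ctrl.spot_point("top",t)[:1]: print(t,np.round(d["at"],1),round(d["confidence"],2))
circ([565,-99.5],15,13,r=46.5)
E
```

```text
clock: 6.8
eef_pos: [517.2, -109.2, 113.4]
tool_rot: [-3.14, 0.002, -0.15]
force: [-5.0, 1.6, 6.7]
width: 19.5
phi0 -166.9 r now 48.8 F [-6.4 -2.7  6.1] t 7.0 w 19.7
15 [0.81, 0.97, 0.01]
30 [1.66, 1.84, 0.01]
45 [2.7, 2.46, 0.01]
60 [3.87, 2.79, 0.01]
75 [5.08, 2.8, 0.01]
90 [6.26, 2.5, 0.01]
105 [7.32, 1.91, 0.01]
120 [8.19, 1.06, 0.01]
135 [8.81, 0.02, 0.0]
150 [9.14, -1.15, 0.0]
165 [9.15, -2.36, 0.0]
180 [8.85, -3.54, 0.0]
195 [8.26, -4.6, 0.0]
```

```bash
python3 - <<'E'
from h import *
circ([563.5,-99.5],15,18,r=46.3)
E
```

```text
phi0 -166.5 r now 47.4 F [-6.4 -2.7  6.1] t 7.0 w 19.7
15 [0.7, 1.01, 0.01]
30 [1.55, 1.87, 0.01]
45 [2.59, 2.48, 0.01]
60 [3.76, 2.8, 0.01]
75 [4.97, 2.8, 0.01]
90 [6.14, 2.5, 0.01]
105 [7.19, 1.9, 0.01]
120 [8.04, 1.05, 0.01]
135 [8.65, 0.0, 0.0]
150 [8.97, -1.16, 0.0]
165 [8.98, -2.37, 0.0]
180 [8.67, -3.54, 0.0]
195 [8.07, -4.59, 0.0]
210 [7.22, -5.45, 0.0]
225 [6.18, -6.06, 0.0]
240 [5.01, -6.38, 0.0]
255 [3.81, -6.38, 0.0]
270 [2.64, -6.08, 0.0]
```

```bash
python3 -m creep '[{"hand":0,"travel":[0.7,1.01,0],"angular":[0,0,0]},{"hand":0,"travel":[1.55,1.87,0],"angular":[0,0,0]},{"hand":0,"travel":[2.59,2.48,0],"angular":[0,0,0]},{"hand":0,"travel":[3.76,2.8,0],"angular":[0,0,0]},{"hand":0,"travel":[4.97,2.8,0],"angular":[0,0,0]},{"hand":0,"travel":[6.14,2.5,0],"angular":[0,0,0]},{"hand":0,"travel":[7.19,1.9,0],"angular":[0,0,0]},{"hand":0,"travel":[8.04,1.05,0],"angular":[0,0,0]},{"hand":0,"travel":[8.65,0,0],"angular":[0,0,0]}]'
python3 - <<'E'
from h import *
circ([563.5,-99.5],15,18,r=46.3)
E
```

```text
clock: 7.9
eef_pos: [603.4, -123.2, 113.4]
tool_rot: [3.141, 0.001, -0.152]
force: [-5.4, 1.4, 7.7]
width: 19.2
phi0 -30.7 r now 46.4 F [-5.4  1.4  7.7] t 7.9 w 19.2
15 [0.3, -1.17, 0.0]
30 [0.29, -2.38, 0.0]
45 [-0.04, -3.55, 0.0]
60 [-0.65, -4.59, 0.0]
75 [-1.51, -5.44, 0.0]
90 [-2.56, -6.03, 0.0]
105 [-3.73, -6.33, 0.01]
120 [-4.94, -6.32, 0.01]
135 [-6.11, -6.0, 0.01]
150 [-7.15, -5.39, 0.01]
165 [-8.0, -4.53, 0.01]
180 [-8.59, -3.47, 0.01]
195 [-8.89, -2.3, 0.02]
210 [-8.88, -1.1, 0.02]
225 [-8.56, 0.07, 0.02]
240 [-7.95, 1.11, 0.02]
255 [-7.09, 1.96, 0.02]
270 [-6.03, 2.55, 0.02]
```

Forces stay small. About 184° is done, so I'll go another 240°.

```bash
python3 -m creep '[{"hand":0,"travel":[0.3,-1.17,0],"angular":[0,0,0]},{"hand":0,"travel":[0.29,-2.38,0],"angular":[0,0,0]},{"hand":0,"travel":[-0.04,-3.55,0],"angular":[0,0,0]},{"hand":0,"travel":[-0.65,-4.59,0],"angular":[0,0,0]},{"hand":0,"travel":[-1.51,-5.44,0],"angular":[0,0,0]},{"hand":0,"travel":[-2.56,-6.03,0],"angular":[0,0,0]},{"hand":0,"travel":[-3.73,-6.33,0],"angular":[0,0,0]},{"hand":0,"travel":[-4.94,-6.32,0],"angular":[0,0,0]},{"hand":0,"travel":[-6.11,-6.0,0],"angular":[0,0,0]},{"hand":0,"travel":[-7.15,-5.39,0],"angular":[0,0,0]},{"hand":0,"travel":[-8.0,-4.53,0],"angular":[0,0,0]},{"hand":0,"travel":[-8.59,-3.47,0],"angular":[0,0,0]},{"hand":0,"travel":[-8.89,-2.3,0],"angular":[0,0,0]},{"hand":0,"travel":[-8.88,-1.1,0],"angular":[0,0,0]},{"hand":0,"travel":[-8.56,0.07,0],"angular":[0,0,0]}]'
python3 - <<'E'
from h import *
snap("wrist","w4.png"); print([np.round(d["at"],1) for d in ctrl.spot_point("wrist","clamp_tip")])
circ([563.5,-99.5],10,20,r=46.3)
E
```

```text
clock: 9.4
eef_pos: [517.4, -111.1, 113.4]
tool_rot: [-3.141, 0.004, -0.152]
force: [0.1, 2.1, 0.9]
width: 18.9
[]
phi0 -162.5 r now 47.7 F [-1.1 -2.6  1.9] t 9.5 w 19.3
10 [0.54, 0.63, 0.01]
20 [1.07, 1.23, 0.01]
30 [1.71, 1.74, 0.01]
40 [2.41, 2.13, 0.01]
50 [3.18, 2.38, 0.01]
60 [3.98, 2.5, 0.01]
70 [4.78, 2.49, 0.01]
80 [5.57, 2.33, 0.01]
90 [6.33, 2.03, 0.0]
100 [7.02, 1.61, 0.0]
110 [7.62, 1.08, 0.0]
120 [8.12, 0.45, -0.0]
130 [8.51, -0.26, -0.0]
140 [8.77, -1.02, -0.01]
150 [8.89, -1.82, -0.01]
160 [8.87, -2.63, -0.01]
170 [8.71, -3.42, -0.01]
180 [8.42, -4.17, -0.01]
190 [8.0, -4.86, -0.01]
200 [7.47, -5.47, -0.02]
```

View pics/w4.png

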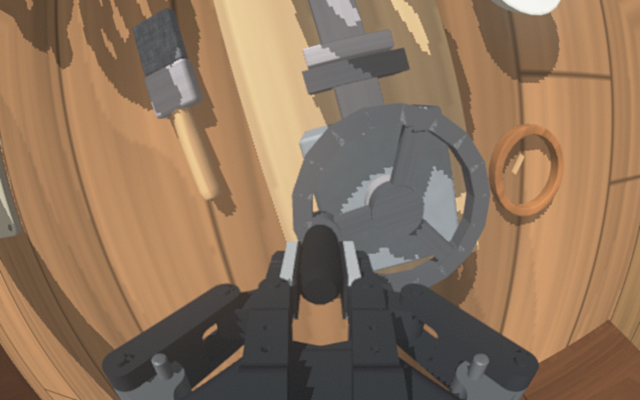

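The collar at (348,47) is now close to the bridge at (355,72), with about 412° done. I'll continue in smaller steps and watch for the stop.

```bash
python3 -m creep '[{"hand":0,"travel":[0.54,0.63,0],"angular":[0,0,0]},{"hand":0,"travel":[1.07,1.23,0],"angular":[0,0,0]},{"hand":0,"travel":[1.71,1.74,0],"angular":[0,0,0]},{"hand":0,"travel":[2.41,2.13,0],"angular":[0,0,0]},{"hand":0,"travel":[2.41,2.13,0],"angular":[0,0,0]}]'
python3 - <<'E'
from h import *
circ([563.5,-99.5],10,12,r=46.3)
E
```

```text
clock: 10.0
eef_pos: [527.6, -131.5, 113.0]
tool_rot: [-3.132, 0.027, -0.153]
force: [-25.7, 14.7, 31.4]
width: 19.3
phi0 -138.2 r now 48.1 F [-25.7  14.7  31.4] t 10.0 w 19.3
10 [0.78, 0.32, -0.05]
20 [1.51, 0.65, -0.07]
30 [2.29, 0.85, -0.1]
40 [3.1, 0.92, -0.12]
50 [3.9, 0.84, -0.14]
60 [4.68, 0.62, -0.16]
70 [5.41, 0.27, -0.17]
80 [6.06, -0.2, -0.19]
90 [6.63, -0.77, -0.2]
100 [7.09, -1.44, -0.2]
110 [7.42, -2.17, -0.21]
120 [7.62, -2.95, -0.2]
```

It stalled at about 436° with 29 N resisting along the tangent, so it looks like the stop. I'll ease off to the present pose and check by image.

```bash
python3 -m creep '[{"hand":0,"travel":[0.1,0.08,0],"angular":[0,0,0]},{"hand":0,"travel":[0.1,0.08,0],"angular":[0,0,0]},{"hand":0,"travel":[0.1,0.08,0],"angular":[0,0,0]}]'
python3 - <<'E'
from h import *
im=snap("wrist","w5.png",(220,0,480,160),3)
snap("top"); print([(np.round(d["at"],1),d["confidence"]) for d in ctrl.spot_point("top","clamp_tip")])
snap("scene"); print([(np.round(d["at"],1),d["confidence"]) for d in ctrl.spot_point("scene","clamp_tip")])
circ([563.5,-99.5],10,1,r=46.3)
E
```

```text
clock: 10.3
eef_pos: [527.2, -131.2, 113.3]
tool_rot: [-3.13, 0.03, -0.152]
force: [-7.1, 4.6, 11.1]
width: 19.6
[]
[(array([540.3,  81.9,  50.9]), 0.74)]
phi0 -138.8 r now 48.2 F [-6.7  2.9 10.9] t 10.55 w 19.3
10 [0.78, 0.32, -0.03]
```

View pics/w5.png

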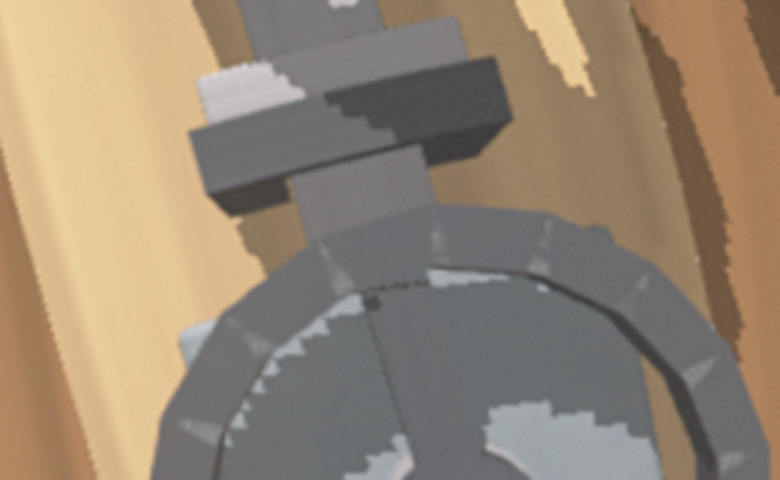

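The collar sits against the bridge posts with no gap, and the tip has moved back about 32–34 mm. I'm opening and rising.

```bash
python3 -m creep '[{"hand":1,"travel":[0,0,0],"angular":[0,0,0]},{"hand":1,"travel":[0,0,0],"angular":[0,0,0]},{"hand":1,"travel":[0,0,0],"angular":[0,0,0]},{"hand":1,"travel":[0,0,0],"angular":[0,0,0]},{"hand":1,"travel":[0,0,0],"angular":[0,0,0]},{"hand":1,"travel":[0,0,0],"angular":[0,0,0]},{"hand":1,"travel":[0,0,-3],"angular":[0,0,0]},{"hand":1,"travel":[0,0,-8],"angular":[0,0,0]},{"hand":1,"travel":[0,0,-13],"angular":[0,0,0]},{"hand":1,"travel":[0,0,-18],"angular":[0,0,0]},{"hand":1,"travel":[0,0,-18],"angular":[0,0,0]}]'
python3 - <<'E'
from h import *
P=[]
for c in("scene","top"):
    snap(c)
    for t in ("clamp_tip","socket","mould"):
        print(c,t,[(np.round(d["at"],1).tolist(),round(d["confidence"],2)) for d in ctrl.spot_point(c,t)[:3]])
goto([535,150,300],0.27)
E
```

```text
clock: 11.65
eef_pos: [536.0, -136.3, 300.0]
tool_rot: [-3.131, 0.017, -0.153]
force: [0.5, -1.8, -0.3]
width: 85.6
scene clamp_tip [([541.9, 79.7, 52.2], 0.87), ([550.0, 18.5, 1.9], 0.56)]
scene socket []
scene mould [([534.4, 150.9, 20.4], 0.63), ([317.1, 229.3, 1.8], 0.63)]
top clamp_tip [([540.4, 76.2, 43.4], 0.78)]
top socket [([534.0, 151.5, 17.9], 0.92)]
top mould [([316.3, 226.8, -1.2], 0.8), ([535.3, 150.9, 18.1], 0.76), ([176.9, 337.9, 0.4], 0.72)]
travel [ -4.   -28.13  -0.34] ang [ -1.06   1.69 -24.21] from [ 531.6 -134.   292. ] [-3.13   0.033 -0.152] t 12.05 F [-0.2 -0.9  0.7]
```

```bash
python3 -m creep '[{"hand":1,"travel":[-0.6,-4,0],"angular":[-0.2,0.3,-4]},{"hand":1,"travel":[-1.2,-8,0],"angular":[-0.3,0.6,-8]},{"hand":1,"travel":[-1.8,-12,0],"angular":[-0.5,0.8,-11]},{"hand":1,"travel":[-2.4,-16,0],"angular":[-0.6,1,-14]},{"hand":1,"travel":[-3,-20,-0.3],"angular":[-0.8,1.2,-18]},{"hand":1,"travel":[-3.5,-24,-0.3],"angular":[-0.9,1.5,-21]},{"hand":1,"travel":[-4,-28.1,-0.3],"angular":[-1.06,1.69,-24.2]},{"hand":1,"travel":[-4,-28.1,-0.3],"angular":[-1.06,1.69,-24.2]},{"hand":1,"travel":[-4,-28.1,-0.3],"angular":[-1.06,1.69,-24.2]}]'
python3 - <<'E'
from h import *
im=snap("wrist","w6.png")
for t in ("socket","mould"): print(t,[(np.round(d["at"],1).tolist(),round(d["confidence"],2)) for d in ctrl.spot_point("wrist",t)[:3]])
goto([535,150.5,193],0.27)
p=np.array([535,150.5,228.]); Rm=camR(im); c=Rm.T@(p-im["origin"]); th=np.arctan2(np.hypot(c[0],c[1]),c[2]); ph=np.arctan2(c[1],c[0]); print("predicted handle top px",im["cx"]+im["fx"]*th*np.cos(ph),im["cy"]+im["fy"]*th*np.sin(ph))
E
```

```text
clock: 12.95
eef_pos: [534.4, 150.7, 298.7]
tool_rot: [3.141, 0.002, 0.272]
force: [-0.5, -0.2, 0.3]
width: 85.5
socket []
mould [([316.8, 228.1, -0.2], 0.82), ([531.5, 151.5, 16.6], 0.62)]
travel [ 0.08 -0.25 10.63] ang [ 0.05  0.06 -0.16] from [535.  147.9 299.3] [3.141e+00 1.000e-03 2.670e-01] t 13.1 F [-0.1  0.  -0.1]
predicted handle top px 320.1882480972917 211.1849263371852
```

View pics/w6.png

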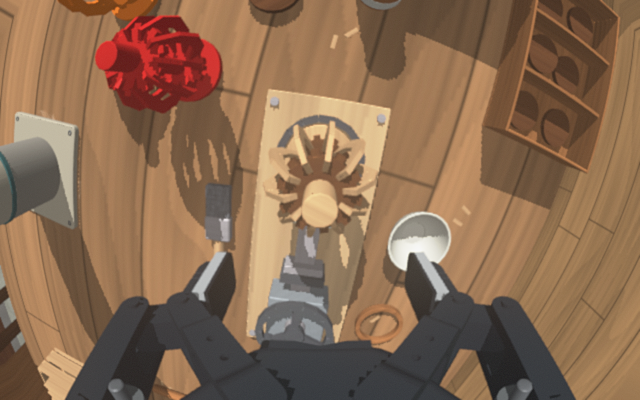

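The wrist view shows the handle top at (320,210), against a prediction of (320,211). I'm descending and gripping.

```bash
python3 -m creep '[{"hand":1,"travel":[0.1,-0.2,4],"angular":[0,0,0]},{"hand":1,"travel":[0.1,-0.2,8],"angular":[0,0,0]},{"hand":1,"travel":[0.1,-0.25,10.5],"angular":[0,0,0]},{"hand":1,"travel":[0.1,-0.25,10.5],"angular":[0,0,0]},{"hand":1,"travel":[0.1,-0.25,10.5],"angular":[0,0,0]},{"hand":0,"travel":[0.1,-0.25,10.5],"angular":[0,0,0]},{"hand":0,"travel":[0.1,-0.25,10.5],"angular":[0,0,0]},{"hand":0,"travel":[0.1,-0.25,10.5],"angular":[0,0,0]},{"hand":0,"travel":[0.1,-0.25,10.5],"angular":[0,0,0]},{"hand":0,"travel":[0.1,-0.25,10.5],"angular":[0,0,0]},{"hand":0,"travel":[0.1,-0.25,10.5],"angular":[0,0,0]},{"hand":0,"travel":[0.1,-0.25,10.5],"angular":[0,0,0]},{"hand":0,"travel":[0.1,-0.25,10.5],"angular":[0,0,0]}]'
python3 -c "
from h import *
goto([535,150.5,283],0.27)"
```

```text
clock: 14.4
eef_pos: [535.0, 150.5, 195.1]
tool_rot: [3.141, 0.001, 0.267]
force: [-1.4, -1.3, 5.6]
width: 26.5
travel [-0.01  0.01 -8.79] ang [ 0.03  0.05 -0.16] from [535.  150.5 195.1] [3.141e+00 1.000e-03 2.670e-01] t 14.4 F [-1.4 -1.3  5.6]
```

The jaws hold the handle (26.5 mm; on the 21 mm crank they read 19–20). I'll lift gently first.

```bash
python3 -m creep '[{"hand":0,"travel":[0,0,-0.5],"angular":[0,0,0]},{"hand":0,"travel":[0,0,-1],"angular":[0,0,0]},{"hand":0,"travel":[0,0,-1.5],"angular":[0,0,0]},{"hand":0,"travel":[0,0,-2],"angular":[0,0,0]},{"hand":0,"travel":[0,0,-2],"angular":[0,0,0]}]'
python3 -c "
from h import *
goto([535,150.5,286],0.27)"
```

```text
clock: 14.9
eef_pos: [535.5, 150.6, 215.8]
tool_rot: [3.141, -0.001, 0.267]
force: [0.4, -0.9, -5.8]
width: 26.5
travel [-0.05 -0.   -7.02] ang [ 0.03 -0.03 -0.16] from [535.5 150.6 215.8] [ 3.141e+00 -1.000e-03  2.670e-01] t 14.9 F [ 0.4 -0.9 -5.8]
```

The weight is about 5.8 N (≈0.55 kg), which is in range, and nothing snags. I'm lifting to 90 mm.

```bash
python3 -m creep '[{"hand":0,"travel":[0,0,-1],"angular":[0,0,0]},{"hand":0,"travel":[0,0,-2],"angular":[0,0,0]},{"hand":0,"travel":[0,0,-3],"angular":[0,0,0]},{"hand":0,"travel":[0,0,-4],"angular":[0,0,0]},{"hand":0,"travel":[0,0,-5],"angular":[0,0,0]},{"hand":0,"travel":[0,0,-6],"angular":[0,0,0]},{"hand":0,"travel":[0,0,-6.7],"angular":[0,0,0]},{"hand":0,"travel":[0,0,-7],"angular":[0,0,0]},{"hand":0,"travel":[0,0,-7],"angular":[0,0,0]},{"hand":0,"travel":[0,0,-7],"angular":[0,0,0]},{"hand":0,"travel":[0,0,-7],"angular":[0,0,0]},{"hand":0,"travel":[0,0,-7],"angular":[0,0,0]},{"hand":0,"travel":[0,0,-7],"angular":[0,0,0]}]'
python3 - <<'E'
from h import *
for c in("top","scene"):
    snap(c,"end.png" if c=="scene" else None,(160,120,380,320),3)
    for t in ("clamp_tip","mould"): print(c,t,[(np.round(d["at"],1).tolist(),round(d["confidence"],2)) for d in ctrl.spot_point(c,t)[:3]])
s=ctrl.read_state(); print(s["clock"],np.round(s["eef_pos"],1),np.round(s["force"],1),s["width"])
E
```

```text
clock: 16.2
eef_pos: [535.4, 150.6, 285.6]
tool_rot: [3.141, -0.0, 0.267]
force: [-0.1, 0.1, -5.7]
width: 26.5
top clamp_tip [([544.4, 73.5, 51.8], 0.7)]
top mould []
scene clamp_tip [([542.1, 78.6, 51.3], 0.71)]
scene mould [([540.1, 150.5, 113.0], 0.77), ([318.2, 229.7, -0.0], 0.62), ([176.3, 337.4, 1.4], 0.61)]
16.5 [535.5 150.6 285.8] [-0.1  0.3 -5.8] 26.778920599724465
```

View pics/end.png

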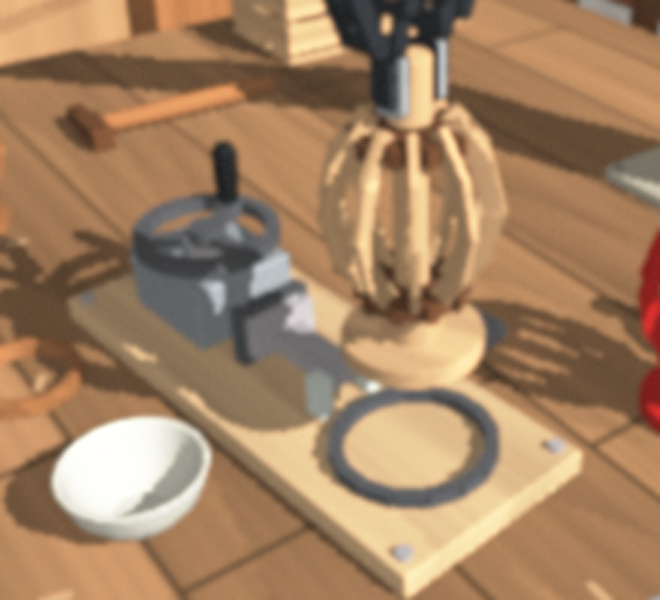

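The picture shows the mould upright in the fingers, its foot at crop (412,340) clear above the empty ring at (412,445), with the slide collar against the posts. I'm handing in.

```bash
python3 -c "
from cell import ctrl
print(ctrl.finish_job())"
```

```text
the job is handed in; nothing more can be done
None
```

I wound the clamp back to its stop, lifted the mould by its handle and handed the job in at about 16.5 s with the mould still held in the air. No verdict was reported.

- **Clamp:** I carried the crank about 436° counter-clockwise, until it stalled with about 29 N resisting. The picture then showed the collar against the stop posts with no gap. The clamp tip had moved back 32–38 mm by the networks, against 34 mm from the wheel angle, and still read as back after the lift. I had no direct reading of the slide itself.
- **Mould:** It was lifted 91 mm by the arm's own reading. The scene camera put the foot at z = 113 mm, about 93 mm above the plate and within 6 mm of the socket's centre. It is hanging upright and still at a steady 5.8 N, with nothing touching the stand in the picture.
- **Disagreements:** The top camera did not find the lifted mould. The networks' wheel and crank positions differed between cameras by 5–10 mm, so I used averages and the forces felt while winding.
- **Bystanders:** I saw nothing disturbed in the views I took, but did not measure the other objects again at the end.

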